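Screen the mortar and open the cleaner jug

ROBOT

A 7-joint arm with a two-finger parallel gripper is mounted at the origin on the work surface. World frame = base frame: x ahead of the robot, y to its left, z up, the work surface at z = 0. Lengths are in mm, angles in rad, forces in N, time in s.
With the tool pointing down it reaches from about 400 to 850 mm from the base axis. Payload 4.5 kg.
Tool frame: the origin (TCP) lies at the very end of the fingers, on their centre line; the grasp point (between the pads) lies 19 mm behind it; z points along the fingers, y is the line along which they close (so a half turn about z gives the same grasp; the last joint's range is limited). The gripper opens to 85 mm and grips with 20 to 120 N. Pads are 22 mm wide; open, the fingers measure 114 mm over their backs; the gripper's body (76 mm by 85 mm) begins 54 mm behind the grasp point. The pads swing forward as they close: fully open they stand 13 mm farther back than shut.
Start: joints at [1.237, 0.689, -0.195, 1.565, 0.157, 0.902, -0.215], TCP at [224.757, -583.214, 231.317] pointing down, gripper open.
Joint ranges: [-3.01, 3.01], [-0.46, 2.08], [-1.47, 1.51], [0.13, 2.56], [-1, 4.14], [0.04, 2.09], [-2.66, 2.66]. Speed limits (rad/s): [2.57, 2.57, 3.14, 3.14, 3.14, 3.14, 3.14].

INTERFACE

Orientations are given as a 3x3 rotation matrix whose columns are the frame's x, y, z axes.
In Python, from plant import env gives the robot as it stands.
- The arm moves only by the tool shift_gripper, called after ">>>" as name(argument=value, ...) on one line, values as JSON. Schema: {"type":"object","properties":{"plan":{"type":"array","items":{"type":"array","items":{"type":"array","items":{"type":"number"},"minItems":4,"maxItems":4},"minItems":1,"maxItems":12},"minItems":1,"maxItems":1},"jaw":{"type":"number"},"clamp_n":{"type":"number"},"only":{"type":"string"},"quiet":{"type":"boolean"},"lines":{"type":"string"}},"required":["plan"],"additionalProperties":false}. plan is a list that holds a single list of rows (three levels of brackets), with 1 to 12 rows, each of 4 numbers: dx, dy, dz in mm, then a turn about the tool's z in rad; each row is the pose to reach, as a shift and turn from the pose commanded when the call began, along the tool's axes at that moment; what a row does not reach only later rows make up. A row lasts 1/12 s, in which the tool goes at most 41.7 mm and 0.125 rad, less where a joint would pass 70% of its speed; a pose out of reach is approached as far as the arm can. jaw is the finger opening in mm, set as the call begins (left out keeps the last). The fingers move at their own pace and stop on an object; clamp_n is the grip in N (left out, the last holds). Time passes only in rows, so rows that do not move let the fingers close. The tool returns the time, the measured TCP pose, the force, the opening and the grip force at its end. only (a regular expression) keeps the lines of the reply that match it, lines (a string "A,B") keeps lines A to B, and quiet returns only ok. Input that does not fit is refused with a message, and nothing moves.
- env.state(): the state, without advancing time (a new reading comes with each control period).
- env.grab_frame(name): name is "side" or "top" or "wrist"; returns a dict with "frame" (400x640x3 uint8, red, green, blue), "fx", "fy", "cx", "cy" (pixels), "k1" (the pictures are not rectified: a ray, as slopes to the right and down, at radius r is drawn at 1 + k1 r^2 times it, then the intrinsics apply), "origin" and "orientation" of the camera in the world. Camera axes: x right, y down, z forward; pixel columns grow to the right and rows downward; lengths in mm; the calibration is good to about 2 mm. A picture is of the moment at which its call begins. There is no depth.
- env.finish_job(): hands the job in; it is judged then, once.
The state is a dict: "clock": time; "q": joint angles; "joint_velocities": joint speeds; "tau": joint torques, N m; "eef_pos": TCP position; "tool_rot": TCP orientation; "force": force on the tool from outside, world axes, zero at the start; "ft_torque": the same for the moment, N m; "finger_gap": finger opening in mm; "grasp_force": force on a finger pad.
Only numpy, scipy, OpenCV 4.12 (cv2) and the standard library are available. Lean on these libraries where they do the work, as an engineer would, in place of code of your own. Each camera call takes 0.05 s, during which the arm holds its last target. There are 200 camera calls.

TASK

Before the cleaner jug is opened, lift the flat aluminium splash guard out of its wooden stand, stand it on the counter between the jug and the grey granite mortar, broad side to the jug, and let it lean against the mortar's rim on its own. Then open the jug's push-and-turn safety cap: press it down against its spring, twist it anticlockwise (seen from above) while it is down, and lift it off. Finish while still holding the cap in the gripper, upright, several centimetres clear above the jug's mouth; leave the guard leaning and do not disturb the other things.

Things in the scene. Friction and masses are not known exactly. Their poses are not given: they have to be found in the camera images.
- jug: White cleaner jug, 115 x 85 mm, shoulder at 128 mm, clamped in a screwed-down steel caddy (127 x 97 mm): it cannot move. Origin under its centre on the counter, z up, x along its longer side, where a carrying handle sticks out (+x). The mortar stands 270 to 310 mm away, roughly on its +y side. Neck and cap are on its centre line.
- mouth (a point): Centre of the jug's mouth, 172 mm above the counter: top of the spring plunger when up. The cap locks around it: press 5 to 8 mm down (9 mm is the end of travel), keep it pressed while turning anticlockwise (from above) by 0.85 rad; from 0.85 to 2.2 rad (1.3 is ideal) it is free to lift straight up.
- cap: Round grey push-and-turn cap on the jug's neck, 38 mm high, 45 g; its ribbed top 14 mm is 60 mm across, the skirt below 56 mm. Origin: centre of its underside, 148 mm above the counter while on the jug (cap top at 186 mm); z up; x along the jug's x when locked. It sits with 2 mm of play on the neck; clockwise is blocked. Opening angles: see the mouth; press force: see the plunger.
- plunger (a joint): Spring plunger in the mouth that pushes the cap up: 0 when up, grows in m as the cap is pressed down, at most 0.009. It takes 4 N to start moving and 1.3 N more per mm (about 10.5 N at 5 mm, 14 N at 8 mm).
- guard: Flat aluminium splash guard, a rectangular slab 140 mm wide, 10 mm thick, 180 mm high, about 0.35 kg; at the start it stands on edge in the slot of the wooden stand, its underside 6 mm above the counter. Origin: centre of its underside edge; x along its width, y through its thickness, z up along its height. Both faces are alike.
- stand: Low dark wooden stand for the guard, fixed, 160 x 75 mm; two rails 36 mm high leave a slot 15 mm wide along its x axis. Origin under its centre on the counter.
- mortar: Grey granite mortar, round, heavy and fixed, 95 mm high; its rim, the widest part, is 130 mm across from 82 mm up to the top. Origin under its centre on the counter. It is empty.
- bowl: Bystander, loose: round terracotta bowl, 120 mm across, 60 mm high. Origin: centre of its underside.
- spoon_rest: Bystander, loose: shallow stainless tray, 110 x 75 x 16 mm. Origin: centre of its underside.
- pestle: Bystander, loose: pale wooden pestle lying on the counter, 150 mm long, 34 mm thick. Origin: centre of its underside.
- scoop: Bystander, loose: green plastic scoop, cup 70 x 50 x 32 mm with a flat 75 mm handle. Origin: centre of its underside.
- sauce: Bystander, loose: amber glass sauce bottle, 48 mm across, 150 mm high. Origin: centre of its underside.
- jar: Bystander, loose: squat glass jar with a plain lid, 60 mm across, 70 mm high. Origin: centre of its underside.

How it is judged:
By the outcome, as a careful person would: the job done as asked, in the order asked, and still so for the second after the job is handed in, while the arm keeps its last pose, push and grip.
It also fails if it takes over 54 s, if anything falls off the work surface, if the arm or the gripper's body presses on something with over 40 N, if the wrist force passes 120 N, or if a joint passes its speed limit or range.

## Working session

There is one attempt and no reset: what is moved stays moved. The work goes in short steps, Python scripts to look and compute and a tool call to move; the robot and the scene stay as the last step left them, time stands still between calls to the robot, and variables do not carry over. Pictures are saved under pics/ and viewed, at most 10 in all, crops included, and the job is handed in when it is done.

```bash
ls; mkdir -p pics; cat > h.py <<'E'
import numpy as np, cv2
from plant import env
def grab(n,save=None):
    g=env.grab_frame(n)
    if save: cv2.imwrite('pics/'+save,g['frame'][:,:,::-1]); np.savez('pics/'+save[:-4],**{k:np.array(v) for k,v in g.items()})
    return g
def load(s): return dict(np.load('pics/'+s+'.npz'))
def ray(g,u,v):
    xd,yd=(u-g['cx'])/g['fx'],(v-g['cy'])/g['fy']
    x,y=xd,yd
    for _ in range(30):
        s=1+g['k1']*(x*x+y*y); x,y=xd/s,yd/s
    d=np.array(g['orientation'])@np.array([x,y,1.]); return np.array(g['origin'],float),d/np.linalg.norm(d)
def onz(g,u,v,z):
    o,d=ray(g,u,v); return o+d*(z-o[2])/d[2]
def tri(g1,p1,g2,p2):
    o1,d1=ray(g1,*p1);o2,d2=ray(g2,*p2)
    A=np.stack([d1,-d2],1);t=np.linalg.lstsq(A,o2-o1,rcond=None)[0]
    a,b=o1+d1*t[0],o2+d2*t[1]; return (a+b)/2,np.linalg.norm(a-b)
def proj(g,P):
    c=np.array(g['orientation']).T@(np.array(P,float)-np.array(g['origin']));x,y=c[:2]/c[2];s=1+g['k1']*(x*x+y*y)
    return np.array([g['cx']+g['fx']*x*s,g['cy']+g['fy']*y*s])
E
python3 - <<'E'
from h import *
for n in ('side','top','wrist'):
    g=grab(n,n+'0.png'); print(n,g['origin'],np.round(g['orientation'],3).tolist(),g['fx'],g['cx'],g['cy'],g['k1'])
s=env.state();print(s['eef_pos'],np.round(s['tool_rot'],3).tolist(),s['clock'],s['finger_gap'])
E
```

```text
pics
plant.py
side [ 426.61711967 -741.51165638  825.28775033] [[0.986, -0.11, 0.123], [-0.165, -0.678, 0.716], [0.005, -0.727, -0.687]] 405.31952171012614 322.4317080904852 195.2511071913493 -0.08863597874657463
top [390.98890209 -30.18312395 995.35646202] [[0.028, -0.986, 0.167], [-1.0, -0.029, -0.004], [0.009, -0.166, -0.986]] 380.21950426953106 315.9653834907935 196.87267001660183 -0.03891171181190314
wrist [ 293.44109209 -556.20516558  374.11423609] [[0.359, -0.893, -0.271], [-0.933, -0.344, -0.102], [-0.002, 0.29, -0.957]] 292.13737170221265 318.1236112786632 197.20257898582867 -0.017282928212998403
[ 224.51041104 -582.75625279  230.65549955] [[0.933, 0.36, -0.001], [0.36, -0.933, 0.001], [-0.0, -0.001, -1.0]] 0.15 85.27086334191831
```

View pics/top0.png

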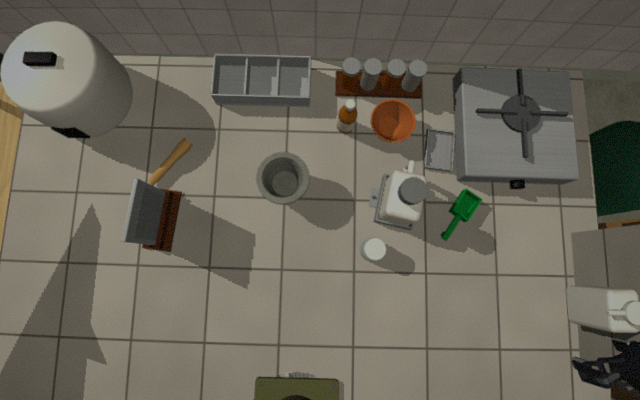

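View pics/side0.png

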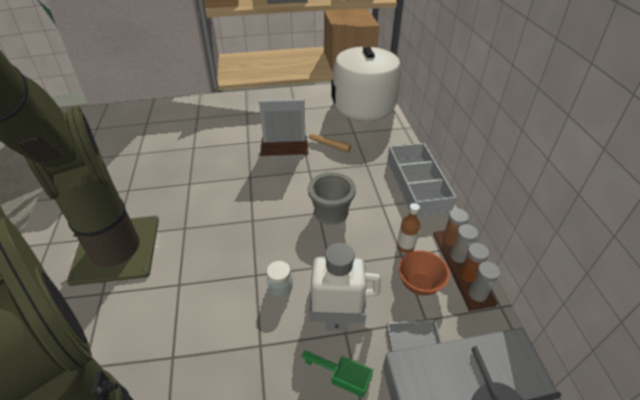

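The top view shows the guard at about (145,213) in its brown stand, the mortar at (283,178), the jug with its cap at (412,190), and the jar at (374,250). In the side view, the guard is at (284,122), the mortar at (331,195), and the cap at (340,260). I'll enlarge the key regions next.

```bash
python3 - <<'E'
from h import *
t=cv2.imread('pics/top0.png');s=cv2.imread('pics/side0.png')
f=lambda im,x,y,k:cv2.resize(im[y:y+300//k,x:x+400//k],(400,300),interpolation=cv2.INTER_CUBIC)
cv2.imwrite('pics/c1.png',np.vstack([np.hstack([f(t,100,165,4),f(s,240,80,4)]),np.hstack([f(t,350,155,4),f(s,300,235,4)])]))
E
```

```text
(no output)
```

View pics/c1.png

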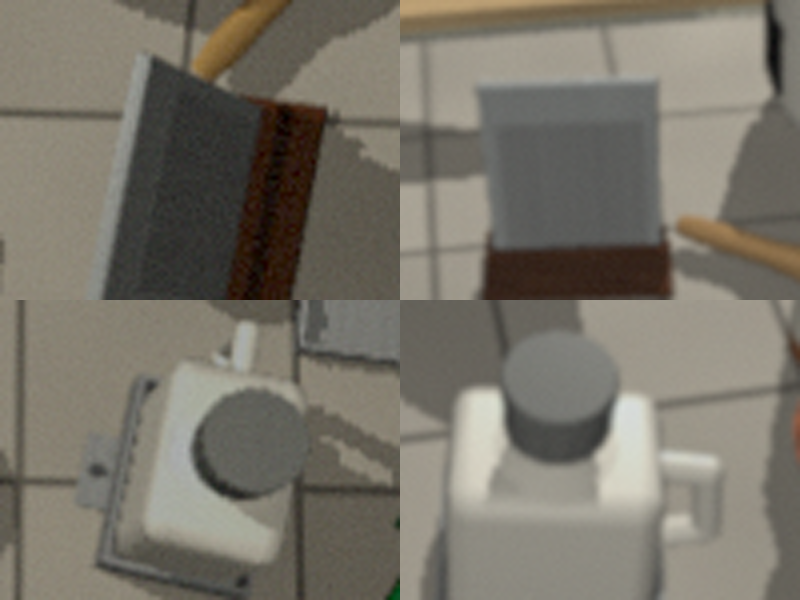

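The crops show these positions:
- **Guard:** its top edge is a bright strip starting at top px (137,179) and running to about (126,242). In the side view its top corners are at (260,101) and (304,99.5).
- **Cap:** the top disc is centred near top px (413,190) and side px (340,255).

```bash
python3 - <<'E'
from h import *
T=load('top0');S=load('side0')
# guard: bright strip in top image
im=T['frame'].astype(int); 
for r in (184,195,210,225,238): print(r,im[r,118:150].sum(1)//3)
print('col', [ (r,im[r-1:r+1,125:129].mean().round()) for r in range(234,250)])
p,e=tri(T,(137,178.5),S,(304.5,99.5));print('gA',p.round(1),e)
p,e=tri(T,(126,242.5),S,(259.8,101));print('gB',p.round(1),e)
p,e=tri(T,(412.7,190.5),S,(340,255));print('cap',p.round(1),e)
# orange-free grey ellipses: mortar rim
for g,n,(x,y),R in ((T,'t',(283,178),35),(S,'s',(331,190),35),(T,'tc',(412,190),22),(S,'sc',(340,256),24)):
    f=g['frame']; hsv=cv2.cvtColor(f,cv2.COLOR_RGB2HSV); 
    m=((f.max(2)<125)&(hsv[...,1]<60)).astype(np.uint8)
    z=np.zeros_like(m);cv2.circle(z,(x,y),R,1,-1);m*=z
    c=max(cv2.findContours(m,0,2)[0],key=cv2.contourArea);print(n,cv2.fitEllipse(c),cv2.boundingRect(c))
for n,q,z in (('mortar',(283,177),95),('jar',(374,248),70),('sauce',(349,104),150),('bowl',(393,121),60),('pestleA',(187,143),17),('pestleB',(152,183),17),('scoop',(465,205),16)):
    print(n,onz(T,*q,z).round())
E
```

```text
184 [129 133 129 132 131 127 131 129 132 130 131 131 130 128 132 151 147 138
 119  64  54  59  59  56  64  57  64  53  61  59  65  81]
195 [126 128 125 126 127 125 123 124 124 124 121 121 136 149 139 140 100  66
  57  56  57  54  57  57  58  49  43  50  54  48  47  53]
210 [133 128 131 131 133 130 129 131 129 139 147 141 131  95  66  53  58  56
  59  59  61  52  51  50  46  53  46  47  46  46  49  45]
225 [135 130 130 131 131 131 138 138 136 127  95  57  57  57  57  58  55  60
  58  48  47  46  49  54  46  45  47  47  48  50  51  47]
238 [133 134 133 135 135 136 130 106  68  58  56  61  59  57  62  54  57  58
  55  58  59  51  53  52  59  46  46  51  49  45  48  51]
col [(234, np.float64(91.0)), (235, np.float64(86.0)), (236, np.float64(82.0)), (237, np.float64(78.0)), (238, np.float64(74.0)), (239, np.float64(71.0)), (240, np.float64(67.0)), (241, np.float64(66.0)), (242, np.float64(86.0)), (243, np.float64(119.0)), (244, np.float64(132.0)), (245, np.float64(131.0)), (246, np.float64(131.0)), (247, np.float64(132.0)), (248, np.float64(132.0)), (249, np.float64(131.0))]
gA [557.6 359.5 184.3] 0.7934583846262715
gB [419.2 367.  187.8] 3.896192354608263
cap [ 549.1 -245.6  178.3] 0.5459987754134682
t ((285.4478454589844, 180.5072784423828), (55.61741638183594, 62.329105377197266), 130.10055541992188) (253, 144, 66, 70)
s ((329.7872009277344, 196.0473175048828), (45.872802734375, 60.248687744140625), 170.68594360351562) (308, 165, 48, 61)
tc ((416.2895812988281, 192.3912811279297), (29.857887268066406, 36.836669921875), 101.3656997680664) (398, 177, 36, 34)
sc ((335.5747375488281, 254.76625061035156), (33.283695220947266, 41.41470718383789), 166.80517578125) (316, 232, 39, 44)
mortar [589.  47.  95.]
jar [ 426. -178.   70.]
sauce [ 758. -106.  150.]
bowl [ 754. -228.   60.]
pestleA [692. 315.  17.]
pestleB [581. 399.  17.]
scoop [ 546. -426.   16.]
```

```bash
python3 - <<'E'
from h import *
T=load('top0');S=load('side0')
for a,b in (((135.5,178.7),(304.5,99.5)),((123,242.5),(259.5,101))):
    p,e=tri(T,a,S,b);print(p.round(1),round(e,1),onz(T,*a,186).round(1),onz(S,*b,186).round(1))
E
```

```text
[557.9 364.2 181.6] 1.3 [556.3 362.  186. ] [557.7 356.8 186. ]
[418.7 376.  182.8] 3.0 [417.1 374.3 186. ] [420.2 370.5 186. ]
```

>>> shift_gripper(plan=[[[40,-20,-20,-0.1],[75,-45,-40,-0.22],[110,-70,-60,-0.34],[145,-92,-80,-0.46],[180,-115,-100,-0.58],[215,-137,-109,-0.7],[250,-160,-109,-0.82],[285,-182,-109,-0.94],[320,-205,-109,-1.06],[348,-222,-109,-1.18],[348,-222,-109,-1.3],[348,-222,-109,-1.3]]], jaw=85)

```text
clock: 1.15
eef_pos: [472.9, -244.9, 340.7]
tool_rot: [[-0.111, 0.994, 0.003], [0.994, 0.111, 0.003], [0.003, 0.003, -1.0]]
force: [0.6, 0.9, 0.0]
finger_gap: 84.9
grasp_force: 0.0
```

```bash
python3 - <<'E'
from h import *
grab('wrist','w1.png'); print(env.state()['q'])
E
```

```text
[ 0.78078385  0.48734371 -0.60762077  1.67582406  0.30719775  1.07541593
  0.18254266]
```

View pics/w1.png

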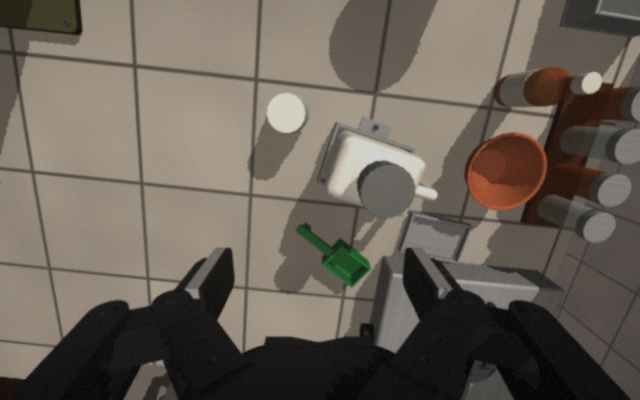

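The wrist view shows the cap disc at about (387,189) with radius 28 px, the jug handle to its right, and nothing unexpected near the jug. Next I'll move towards the guard, taking one picture on the way.

>>> shift_gripper(plan=[[[40,6,0,-0.1],[80,12,0,-0.22],[120,18,0,-0.34],[160,24,0,-0.46],[190,28,0,-0.58],[210,30,0,-0.7],[220,30,0,-0.8],[220,30,0,-0.8]]], jaw=85)

```text
clock: 1.87
eef_pos: [477.7, -27.9, 340.2]
tool_rot: [[-0.784, 0.621, -0.0], [0.621, 0.784, 0.0], [0.001, -0.0, -1.0]]
force: [0.2, -0.3, -0.2]
finger_gap: 85.1
grasp_force: 0.0
```

```bash
python3 - <<'E'
from h import *
g=grab('wrist','w2.png')
E
```

>>> shift_gripper(plan=[[[0,0,0,0]]])

```text
clock: 2.0
eef_pos: [478.0, -31.4, 339.9]
tool_rot: [[-0.777, 0.629, -0.001], [0.629, 0.777, -0.002], [-0.0, -0.002, -1.0]]
force: [-0.1, -1.1, 0.7]
finger_gap: 85.2
grasp_force: 0.0
```

```bash
python3 - <<'E'
from h import *
s=env.state();R=np.array(s['tool_rot']);print(s['eef_pos'],s['q'].round(2) if hasattr(s['q'],'round') else s['q']);print((R.T@(np.array([470,368,340])-s['eef_pos'])).round(1),np.arctan2(R[1,1],R[0,1]))
for n in ('w1','w2'):
    f=load(n)['frame'];hsv=cv2.cvtColor(f,cv2.COLOR_RGB2HSV)
    m=((f.max(2)<150)&(f.max(2)>60)&(hsv[...,1]<40)).astype(np.uint8)
    gr=cv2.medianBlur(cv2.cvtColor(f,cv2.COLOR_RGB2GRAY),3)
    c=cv2.HoughCircles(gr,cv2.HOUGH_GRADIENT,1.2,25,param1=80,param2=22,minRadius=18,maxRadius=75);print(n,c[0].round(1)[:8].tolist())
E
```

```text
[478.00261695 -31.43849119 339.88596052] [ 0.53  0.46 -0.85  1.81  0.39  1.06  0.42]
[257.5 305.4  -0.7] 0.8902774758387051
w1 [[328.20001220703125, 160.1999969482422, 74.30000305175781], [484.20001220703125, 223.8000030517578, 74.30000305175781], [343.79998779296875, 198.60000610351562, 71.5999984741211], [370.20001220703125, 204.60000610351562, 67.69999694824219], [474.6000061035156, 148.1999969482422, 71.5999984741211], [534.5999755859375, 175.8000030517578, 70.30000305175781], [497.3999938964844, 160.1999969482422, 46.599998474121094], [317.3999938964844, 265.79998779296875, 74.30000305175781]]
w2 [[333.0, 231.0, 73.0], [395.3999938964844, 75.0, 63.70000076293945], [303.0, 174.60000610351562, 74.30000305175781], [413.3999938964844, 196.1999969482422, 38.599998474121094], [369.0, 262.20001220703125, 74.30000305175781], [279.0, 263.3999938964844, 73.0], [459.0, 187.8000030517578, 70.30000305175781], [504.6000061035156, 232.1999969482422, 69.0]]
```

View pics/w2.png

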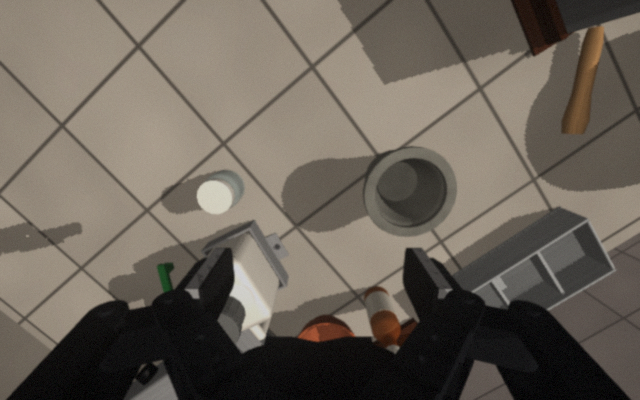

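The wrist view shows the mortar rim spanning columns 362–457 and rows 146–236, so its centre is about (409.5,191). The guard and stand are at the top right.

>>> shift_gripper(plan=[[[25,29,0,-0.06],[50,58,0,-0.12],[75,88,0,-0.18],[100,118,0,-0.24],[125,148,0,-0.3],[150,178,0,-0.36],[175,208,0,-0.42],[200,238,0,-0.48],[225,268,0,-0.54],[245,290,0,-0.59],[257,305,0,-0.59],[257,305,0,-0.59]]], jaw=85)

```text
clock: 3.0
eef_pos: [467.3, 372.8, 339.7]
tool_rot: [[-0.996, 0.084, -0.001], [0.084, 0.996, 0.003], [0.001, 0.002, -1.0]]
force: [0.1, -0.2, 0.7]
finger_gap: 85.3
grasp_force: 0.0
```

>>> shift_gripper(plan=[[[0,0,0,0],[0,0,0,0]]])

```text
clock: 3.17
eef_pos: [469.2, 367.3, 339.6]
tool_rot: [[-0.996, 0.088, 0.0], [0.088, 0.996, -0.003], [-0.001, -0.003, -1.0]]
force: [-0.1, -0.6, -0.6]
finger_gap: 85.0
grasp_force: 0.0
```

```bash
python3 - <<'E'
from h import *
g=grab('wrist','w3.png')
T=load('top0');S=load('side0');w1=load('w1');w2=load('w2')
print('mortar',tri(T,(283.3,177.5),w2,(409.5,191)),onz(w2,409.5,191,95))
for a,b in (((362,191),(457,191)),((409,146),(409,236))): print(np.linalg.norm(onz(w2,*a,95)-onz(w2,*b,95)))
print('cap',tri(T,(412.7,190.5),w1,(387,189)),onz(w1,387,189,186),tri(S,(340,255),w1,(387,189)))
print(env.state()['q'])
E
```

```text
mortar (array([593.72774321,  50.15192865,  70.2410305 ]), np.float64(3.339303243219885)) [583.39713416  49.80206699  95.        ]
132.0097898378811
130.13481423013417
cap (array([ 550.4998602 , -246.98209389,  172.22162622]), np.float64(0.522735048123082)) [ 546.60593019 -243.42194492  186.        ] (array([ 548.88676753, -245.36478375,  177.88884159]), np.float64(0.0819636555782873))
[-0.25177447  0.66521217 -0.92676286  1.48327101  0.5453129   1.26782561
  0.24163158]
```

View pics/w3.png

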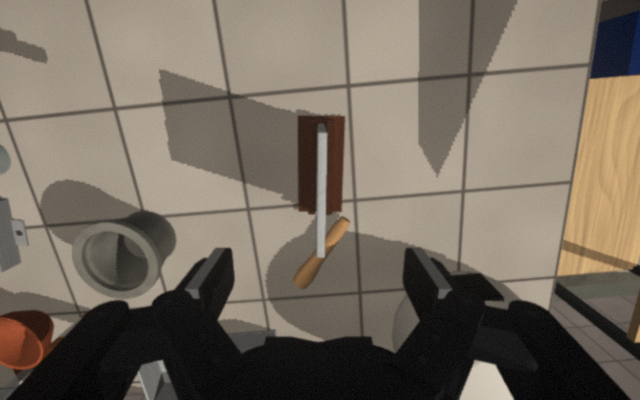

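The guard's top edge is a bright strip from about (322,124) to (321,256), almost parallel to the tool's x axis. The mortar rim is centred near (116,258).

```bash
python3 - <<'E'
from h import *
g=load('w3');f=g['frame'];T=load('top0');S=load('side0')
m=np.zeros(f.shape[:2],np.uint8);m[115:265,305:340]=(f[115:265,305:340].min(2)>120)
n,l,st,c=cv2.connectedComponentsWithStats(m);
ys,xs=np.where(l==1+np.argmin([np.hypot(*(c[i]-[321,190])) if st[i,4]>300 else 1e9 for i in range(1,n)]))
for r in range(ys.min(),ys.max()+1,12): print(r,xs[ys==r].min(),xs[ys==r].max(),end=' | ')
print(ys.min(),ys.max(),xs.min(),xs.max())
top=(np.median(xs[ys<ys.min()+8]),ys.min()-.5);bot=(np.median(xs[ys>ys.max()-8]),ys.max()+.5)
A,B=onz(g,*top,186),onz(g,*bot,186);print(A,B,np.linalg.norm(A-B),np.arctan2(*(B-A)[[1,0]]),(A+B)/2)
print(tri(g,bot,T,(135.5,178.7)),tri(g,top,T,(123,242.5)),tri(g,bot,S,(304.5,99.5)),tri(g,top,S,(259.5,101)))
print('mortar',onz(g,116,258,95),tri(g,(116,258),load('w2'),(409.5,191)),tri(g,(116,258),T,(283.3,177.5)),onz(T,283.3,177.5,95))
s=env.state();R=np.array(s['tool_rot']);P=(A+B)/2;P[2]=148
print((R.T@(P-s['eef_pos'])).round(1),np.arctan2(R[1,1],R[0,1])-np.pi/2)
E
```

```text
133 319 326 | 145 318 326 | 157 318 326 | 169 318 326 | 181 318 325 | 193 318 325 | 205 318 325 | 217 317 325 | 229 317 325 | 241 317 324 | 253 317 324 | 133 257 317 326
[418.38387329 375.52581252 186.        ] [556.69759883 362.58693573 186.        ] 138.91760582038708 -0.09327585207884892 [487.54073606 369.05637413 186.        ]
(array([556.67448425, 362.41942786, 185.4871083 ]), np.float64(0.6111565641225546)) (array([417.85390765, 375.4712399 , 183.74496142]), np.float64(1.410240541943416)) (array([558.38724282, 362.44929569, 182.75226563]), np.float64(0.13040414247663298)) (array([419.39573635, 375.57752938, 183.01086442]), np.float64(1.5587776974207856))
mortar [580.80550799  52.75636829  95.        ] (array([583.47498791,  49.95115537,  91.96953814]), np.float64(2.211068845245685)) (array([587.40115134,  46.30363571,  86.96662374]), np.float64(5.2761052639530845)) [588.24439141  46.37130189  95.        ]
[-18.    4.  191.8] -0.08848315780805116
```

Guard measured: top at about 185 mm, length 139 mm, centre (487.5, 369), yaw −0.093. All of this fits the given sizes, so I'll descend and grip.

>>> shift_gripper(plan=[[[-8,1,35,0],[-17,2.5,70,0],[-17,2.5,105,0],[-17,2.5,140,0],[-17,2.5,170,0],[-17,2.5,185,0],[-17,2.5,192,0],[-17,2.5,192,0]]], jaw=85)

```text
clock: 3.88
eef_pos: [485.3, 368.3, 146.9]
tool_rot: [[-0.996, 0.086, -0.001], [0.086, 0.996, -0.003], [0.001, -0.003, -1.0]]
force: [-0.3, 0.0, 0.5]
finger_gap: 84.8
grasp_force: 0.0
```

>>> shift_gripper(plan=[[[0,0,0,0],[0,0,0,0],[0,0,0,0],[0,0,0,0],[0,0,0,0],[0,0,0,0],[0,0,0,0],[0,0,0,0]]], jaw=0, clamp_n=90)

```text
clock: 4.55
eef_pos: [485.0, 370.8, 148.8]
tool_rot: [[-0.996, 0.084, 0.001], [0.084, 0.996, -0.0], [-0.001, 0.0, -1.0]]
force: [-1.4, -1.2, 5.3]
finger_gap: 8.9
grasp_force: 88.6
```

Gripped at 9–10 mm opening with 89 N. Now I'll lift it straight up and carry it over the mortar.

>>> shift_gripper(plan=[[[0,0,-15,0],[0,0,-40,0],[0,0,-70,0],[0,0,-100,0],[0,0,-125,0],[-4,-15,-132,0],[-12,-40,-132,0],[-21,-70,-132,0],[-30,-100,-132,0.01],[-40,-130,-132,0.02],[-49,-160,-132,0.03],[-58,-190,-132,0.035]]])

```text
clock: 5.55
eef_pos: [526.3, 174.5, 279.4]
tool_rot: [[-0.993, 0.119, -0.002], [0.119, 0.993, -0.001], [0.001, -0.001, -1.0]]
force: [1.3, 0.3, -3.8]
finger_gap: 9.1
grasp_force: 87.9
```

>>> shift_gripper(plan=[[[-9,-30,0,0],[-18,-60,0,0],[-27,-90,0,0],[-36,-120,0,0],[-45,-150,0,0],[-53,-175,0,0],[-59,-195,0,0],[-62,-206,0,0],[-63,-211,0,0],[-63,-211,0,0],[-63,-211,0,0],[-63,-211,0,0]]])

```text
clock: 6.55
eef_pos: [564.0, -38.1, 280.5]
tool_rot: [[-0.993, 0.115, 0.0], [0.115, 0.993, 0.001], [-0.0, 0.001, -1.0]]
force: [1.0, 0.9, -3.8]
finger_gap: 8.9
grasp_force: 88.0
```

```bash
python3 - <<'E'
from h import *
grab('wrist','w4.png');grab('top','t4.png');grab('side','s4.png');s=env.state();print(s['q'],s['eef_pos'])
E
```

```text
[ 0.51956544  0.6948973  -0.95693408  1.66517742  0.62190617  1.11512458
  0.84032626] [564.19238973 -38.92399036 280.52707079]
```

View pics/w4.png

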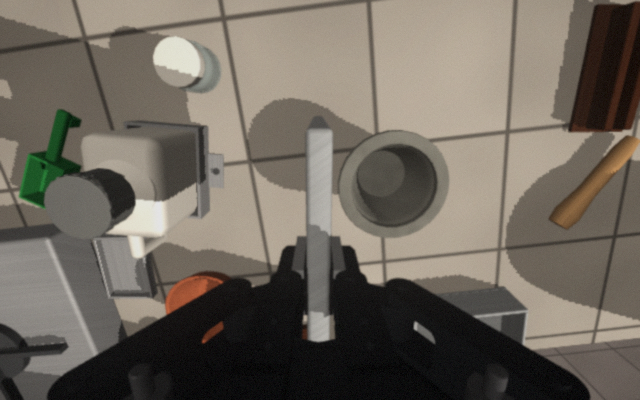

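The guard hangs upright in the grip with its strip at column 318. The mortar rim spans columns 339–449 and rows 130–237. The cap disc is at roughly (80,203).

```bash
python3 - <<'E'
from h import *
g=load('w4');T=load('t4');S=load('s4');w2=load('w2');w3=load('w3')
c=(394,183.7)
print('mortar',onz(g,*c,95),tri(g,c,w2,(409.5,191)),tri(g,c,w3,(116,258)),tri(g,c,T,(283.3,177.5)))
print('L,R',onz(g,339,184,95),onz(g,449,184,95))
# guard strip: top at tcp z+38
s=env.state();zt=s['eef_pos'][2]+38
A,B=onz(g,319.5,129,zt),onz(g,318,342,zt);print('guard',A,B,(A+B)/2,np.linalg.norm(A-B))
print('cap',onz(g,79,203.5,186),tri(g,(79,203.5),T,(412.7,190.5)),tri(g,(79,203.5),load('w1'),(387,189)))
E
```

```text
mortar [583.51367058  48.99675395  95.        ] (array([584.62347929,  49.94004143,  91.66510538]), np.float64(0.4163461309160439)) (array([583.58142465,  49.64191756,  91.33408318]), np.float64(1.8934190809379385)) (array([584.62954304,  46.90213115, 100.03664053]), np.float64(5.298591166302967))
L,R [576.45827933 -14.59690999  95.        ] [591.31353561 112.93579143  95.        ]
guard [497.33668444 -29.76446212 318.52707079] [589.3609193  -41.01969948 318.52707079] [543.34880187 -35.3920808  318.52707079] 92.7099787938273
cap [ 543.75407774 -243.87040967  186.        ] (array([ 545.67574043, -243.40038605,  186.78310283]), np.float64(4.100289989389557)) (array([ 544.75924011, -242.8348773 ,  187.64432046]), np.float64(2.6935524222475142))
```

Mortar (584, 49.5), rim about 92–95 mm. Cap (545.5, −244), top about 187 mm. The guard's near face is about 20 mm from the rim, which gives a lean of about 12°. It needs a 7 mm shift sideways, then I can lower it.

>>> shift_gripper(plan=[[[-3,0,25,0.015],[-7,0,55,0.015],[-7,0,85,0.015],[-7,0,110,0.015],[-7,0,125,0.015],[-7,0,131,0.015],[-7,0,134,0.015],[-7,0,134,0.015],[-7,0,134,0.015]]])

```text
clock: 7.45
eef_pos: [572.1, -40.7, 147.5]
tool_rot: [[-0.991, 0.133, 0.002], [0.133, 0.991, 0.0], [-0.002, 0.001, -1.0]]
force: [-0.7, 0.3, -3.1]
finger_gap: 8.9
grasp_force: 87.9
```

>>> shift_gripper(plan=[[[0,0,2,0],[0,0,2,0],[0,0,2,0]]])

```text
clock: 7.7
eef_pos: [571.5, -41.3, 144.9]
tool_rot: [[-0.991, 0.134, 0.001], [0.134, 0.991, -0.0], [-0.001, -0.0, -1.0]]
force: [0.8, 0.3, -3.7]
finger_gap: 8.9
grasp_force: 87.9
```

>>> shift_gripper(plan=[[[0,0,2,0],[0,0,2,0],[0,0,2,0]]])

```text
clock: 7.95
eef_pos: [571.9, -41.2, 142.8]
tool_rot: [[-0.991, 0.133, 0.002], [0.133, 0.991, 0.0], [-0.002, 0.0, -1.0]]
force: [0.7, -0.9, 0.8]
finger_gap: 8.7
grasp_force: 88.4
```

```bash
python3 -c "
from h import *
grab('side','s5.png');print(env.state()['force'],env.state()['ft_torque'])"
```

```text
[ 1.05856762 -0.21043317  1.46783944] [-0.08443799 -0.10064992  0.01955348]
```

The force changes from −3.7 N to about +1 N, so the guard is on the counter. I'll seat it, open slightly, then nudge its top towards the mortar with the fingers straddling it.

>>> shift_gripper(plan=[[[0,0,1,0],[0,0,1,0],[0,0,1,0]]], clamp_n=40)

```text
clock: 8.25
eef_pos: [572.0, -41.0, 142.8]
tool_rot: [[-0.991, 0.134, 0.002], [0.134, 0.991, -0.0], [-0.002, -0.0, -1.0]]
force: [-1.4, -1.1, 9.8]
finger_gap: 8.9
grasp_force: 89.9
```

>>> shift_gripper(plan=[[[0,0,0,0],[0,0,0,0],[0,0,0,0],[0,0,0,0]]], jaw=25, clamp_n=40)

```text
clock: 8.58
eef_pos: [571.1, -41.3, 141.1]
tool_rot: [[-0.991, 0.133, -0.0], [0.133, 0.991, 0.0], [0.0, -0.0, -1.0]]
force: [-1.5, 0.4, -0.0]
finger_gap: 25.1
grasp_force: 0.0
```

>>> shift_gripper(plan=[[[0,3,0,0],[0,6,0,0],[0,9,0,0],[0,11,0,0],[0,13,0,0],[0,15,0,0],[0,17,0,0],[0,19,0,0],[0,21,0,0],[0,23,0,0],[0,23,0,0],[0,23,0,0]]])

```text
clock: 9.58
eef_pos: [574.3, -18.3, 141.3]
tool_rot: [[-0.991, 0.133, 0.0], [0.133, 0.991, 0.0], [-0.0, 0.0, -1.0]]
force: [0.5, 0.4, -0.1]
finger_gap: 25.1
grasp_force: 0.1
```

>>> shift_gripper(plan=[[[0,2,0,0],[0,4,0,0],[0,6,0,0],[0,8,0,0],[0,10,0,0],[0,11,0,0],[0,11,0,0],[0,11,0,0]]])

```text
clock: 10.25
eef_pos: [575.7, -7.6, 141.3]
tool_rot: [[-0.991, 0.133, 0.0], [0.133, 0.991, -0.0], [-0.0, -0.0, -1.0]]
force: [0.4, 0.1, -0.5]
finger_gap: 24.9
grasp_force: 0.0
```

```bash
python3 -c "
from h import *
a=grab('side','s6.png')['frame'][80:280,230:450,::-1];b=grab('wrist','w6.png')['frame'][:,:,::-1]
cv2.imwrite('pics/c6.png',np.hstack([cv2.resize(a,(330,300)),cv2.resize(b,(470,300))]))"
```

```text
(no output)
```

View pics/c6.png

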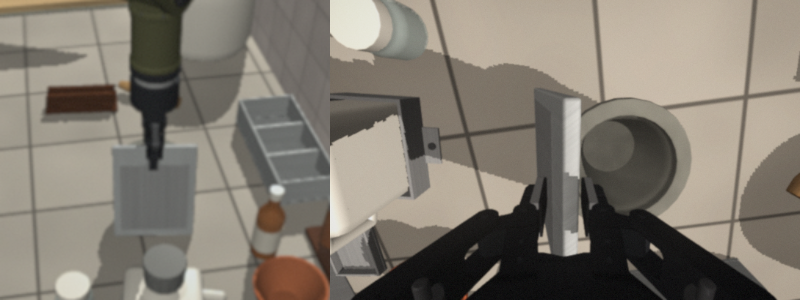

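The guard is tilted and rests on the rim (contact at about (590,100–200) in the right panel), with the fingers clear of it. I'll open wider, back off straight up and head for the cap.

>>> shift_gripper(plan=[[[0,0,0,0],[0,0,0,0],[0,0,-10,0],[0,0,-30,0],[0,0,-60,0],[0,0,-90,0],[0,0,-120,0],[0,0,-140,0],[0,-8,-150,0]]], jaw=50)

```text
clock: 11.1
eef_pos: [575.9, -12.8, 295.5]
tool_rot: [[-0.991, 0.13, 0.006], [0.13, 0.991, 0.003], [-0.006, 0.003, -1.0]]
force: [-0.5, 1.0, 0.0]
finger_gap: 49.9
grasp_force: 0.0
```

>>> shift_gripper(plan=[[[0,-30,0,0.1],[0,-60,0,0.22],[0,-95,0,0.34],[0,-130,0,0.46],[0,-165,0,0.58],[-2,-195,0,0.7],[-2,-215,0,0.82],[-2,-228,0,0.94],[-2,-230,0,1.06],[-2,-230,0,1.09],[-2,-230,0,1.09],[-2,-230,0,1.09]]], jaw=85)

```text
clock: 12.1
eef_pos: [545.4, -244.0, 291.0]
tool_rot: [[-0.341, 0.94, -0.001], [0.94, 0.341, 0.0], [0.0, -0.001, -1.0]]
force: [0.6, 0.5, 1.4]
finger_gap: 85.1
grasp_force: 0.0
```

```bash
python3 -c "
from h import *
a=grab('side','s7.png')['frame'][80:280,230:450,::-1];b=grab('wrist','w7.png')['frame'][:,:,::-1];grab('top','t7.png')
cv2.imwrite('pics/c7.png',np.hstack([cv2.resize(a,(220,300)),cv2.resize(b,(480,300))]))
s=env.state();print(s['q'],s['eef_pos'])"
```

```text
[ 0.7163241   0.65071403 -0.6725276   1.55989826  0.44007177  1.08735849
  0.28414287] [ 545.79280289 -243.56584513  291.15062088]
```

View pics/c7.png

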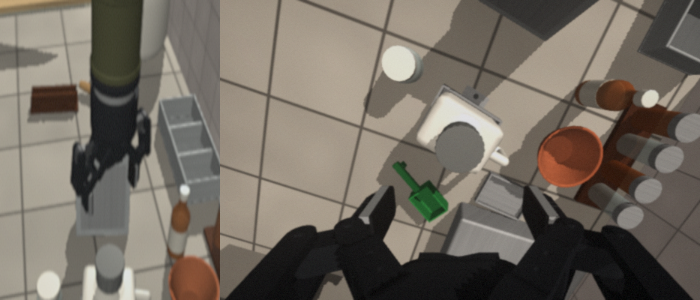

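The guard is still standing by the mortar (left panel, about (103,200)). The cap disc is at full wrist px (320,196), which I'll refine with a mask.

```bash
python3 - <<'E'
from h import *
g=load('w7');T=load('top0');w4=load('w4');f=g['frame']
print(f[196,280:362].max(1).tolist());print(f[150:240,322].max(1).tolist())
m=np.zeros(f.shape[:2],np.uint8);cv2.circle(m,(320,196),48,1,-1)
gr=f.max(2);m*=((gr<135)&(gr>60)&((f.max(2)-f.min(2))<25)).astype(np.uint8)
m=cv2.morphologyEx(m,cv2.MORPH_OPEN,np.ones((9,9)))
c=max(cv2.findContours(m,0,2)[0],key=cv2.contourArea);(u,v),r=cv2.minEnclosingCircle(c);print(u,v,r,cv2.fitEllipse(c),cv2.contourArea(c))
u,v=cv2.fitEllipse(c)[0]
P=onz(g,u,v,186);print(P,np.linalg.norm(onz(g,u-r,v,186)-onz(g,u+r,v,186)),tri(g,(u,v),T,(412.7,190.5)),tri(g,(u,v),w4,(79,203.5)))
s=env.state();R=np.array(s['tool_rot']);print(s['eef_pos'],(R.T@(P-s['eef_pos'])).round(1))
E
```

```text
[147, 151, 148, 148, 150, 138, 115, 98, 105, 112, 113, 112, 110, 108, 112, 113, 114, 110, 111, 110, 111, 113, 111, 108, 110, 111, 111, 112, 112, 113, 111, 112, 111, 110, 112, 115, 112, 114, 114, 113, 109, 111, 115, 112, 115, 112, 114, 115, 115, 116, 115, 112, 111, 116, 114, 115, 111, 114, 110, 114, 116, 109, 114, 112, 110, 111, 113, 112, 109, 113, 113, 131, 177, 211, 221, 225, 221, 223, 222, 222, 223, 218]
[222, 221, 223, 224, 225, 224, 226, 227, 222, 223, 219, 192, 130, 93, 83, 85, 89, 103, 110, 114, 113, 116, 117, 114, 116, 111, 112, 115, 111, 111, 111, 109, 111, 111, 113, 113, 116, 116, 114, 111, 112, 113, 113, 114, 116, 115, 115, 110, 111, 114, 112, 113, 115, 112, 109, 113, 108, 112, 107, 109, 113, 114, 113, 108, 112, 106, 106, 108, 109, 108, 111, 112, 110, 109, 112, 111, 108, 109, 108, 110, 107, 111, 112, 114, 110, 114, 112, 115, 111, 125]
312.8642272949219 200.3172149658203 40.15697479248047 ((314.87017822265625, 200.18589782714844), (65.08613586425781, 79.34918975830078), 47.00066375732422) 3994.0
[ 544.04874052 -248.41631107  186.        ] 71.65185005619185 (array([ 538.70080427, -231.80792963,  236.51420674]), np.float64(3.104338616983754)) (array([ 545.07330848, -250.54383953,  178.64854198]), np.float64(0.6614130378408039))
[ 545.79280289 -243.56584513  291.15062088] [ -4.   -3.3 105.2]
```

```bash
python3 - <<'E'
from h import *
from scipy.optimize import least_squares
g=load('w7');T=load('top0');w4=load('w4');w1=load('w1');G=cv2.GaussianBlur(g['frame'].max(2),(3,3),0).astype(float)
pts=[]
for a in np.arange(0,360,10):
    d=np.array([np.cos(np.radians(a)),np.sin(np.radians(a))])
    for r in np.arange(22,46,.5):
        x,y=np.array([318.7,201])+r*d
        if abs(G[int(round(y)),int(round(x))]-112)>9: pts.append((x,y,a,r));break
p=np.array(pts);print([(int(a),r) for _,_,a,r in pts])
s=least_squares(lambda q:np.hypot(p[:,0]-q[0],p[:,1]-q[1])-q[2],[318.7,201,34],loss='soft_l1',f_scale=.7).x;print(s)
u,v,r=s;P=onz(g,u,v,186);print(P,np.linalg.norm(onz(g,u-r,v,186)-onz(g,u+r,v,186)),tri(g,(u,v),w4,(79,203.5)),tri(g,(u,v),w1,(387,189)))
E
```

```text
[(0, np.float64(32.0)), (10, np.float64(31.5)), (20, np.float64(31.0)), (30, np.float64(30.0)), (40, np.float64(30.0)), (50, np.float64(28.5)), (60, np.float64(29.5)), (70, np.float64(32.5)), (80, np.float64(36.5)), (90, np.float64(40.0)), (100, np.float64(29.0)), (110, np.float64(29.5)), (130, np.float64(28.5)), (160, np.float64(31.0)), (170, np.float64(31.0)), (180, np.float64(32.5)), (190, np.float64(33.0)), (200, np.float64(33.5)), (210, np.float64(34.0)), (220, np.float64(32.0)), (230, np.float64(32.0)), (240, np.float64(32.5)), (250, np.float64(32.5)), (260, np.float64(33.5)), (270, np.float64(34.0)), (280, np.float64(34.5)), (290, np.float64(35.0)), (300, np.float64(34.5)), (310, np.float64(35.5)), (320, np.float64(33.5)), (330, np.float64(33.5)), (340, np.float64(34.0)), (350, np.float64(32.5))]
[318.94105395 198.63147062  31.91898266]
[ 546.96580552 -245.8147345   186.        ] 56.853058199339074 (array([ 546.00791141, -247.17606588,  182.10669247]), np.float64(2.78668030776408)) (array([ 546.39340119, -244.0304837 ,  188.19779757]), np.float64(2.2944273199359673))
```

Cap centre is (546.5, −245), top about 186 mm, within 1.5 mm of the tool axis. Descend and grip the ribbed band.

>>> shift_gripper(plan=[[[-1.5,0.5,30,0],[-1.5,0.5,60,0],[-1.5,0.5,90,0],[-1.5,0.5,115,0],[-1.5,0.5,130,0],[-1.5,0.5,137,0],[-1.5,0.5,139,0],[-1.5,0.5,139,0]]], jaw=85)

```text
clock: 12.92
eef_pos: [547.3, -244.8, 152.5]
tool_rot: [[-0.341, 0.94, 0.0], [0.94, 0.341, 0.0], [-0.0, 0.0, -1.0]]
force: [-0.5, 0.1, -0.4]
finger_gap: 85.3
grasp_force: 0.0
```

>>> shift_gripper(plan=[[[0,0,0,0],[0,0,0,0],[0,0,0,0],[0,0,0,0],[0,0,0,0],[0,0,0,0]]], jaw=50, clamp_n=80)

```text
clock: 13.42
eef_pos: [547.8, -245.1, 153.2]
tool_rot: [[-0.34, 0.94, 0.002], [0.94, 0.34, -0.001], [-0.001, 0.002, -1.0]]
force: [0.1, 0.5, 4.9]
finger_gap: 56.6
grasp_force: 83.9
```

Gripped at 56.6 mm, so the pads are on the skirt. Press down 7 mm and check the spring force.

>>> shift_gripper(plan=[[[0,0,1,0],[0,0,2,0],[0,0,3.5,0],[0,0,5,0],[0,0,6,0],[0,0,7,0],[0,0,7,0],[0,0,7,0]]], clamp_n=100)

```text
clock: 14.08
eef_pos: [547.8, -245.2, 146.9]
tool_rot: [[-0.34, 0.94, 0.002], [0.94, 0.34, -0.001], [-0.002, 0.002, -1.0]]
force: [-2.5, 0.6, 13.2]
finger_gap: 56.2
grasp_force: 105.2
```

13.2 N means about 7 mm of press. Now turn anticlockwise 1.3 rad, which is negative about the downward tool z.

>>> shift_gripper(plan=[[[0,0,0,-0.1],[0,0,0,-0.22],[0,0,0,-0.34],[0,0,0,-0.46],[0,0,0,-0.58],[0,0,0,-0.7],[0,0,0,-0.82],[0,0,0,-0.94],[0,0,0,-1.06],[0,0,0,-1.18],[0,0,0,-1.3],[0,0,0,-1.3]]])

```text
clock: 15.08
eef_pos: [547.7, -245.5, 146.8]
tool_rot: [[-0.997, -0.081, 0.002], [-0.081, 0.997, -0.001], [-0.002, -0.001, -1.0]]
force: [-2.2, -1.7, 12.6]
finger_gap: 56.7
grasp_force: 105.7
```

>>> shift_gripper(plan=[[[0,0,0,0],[0,0,0,0]]])

```text
clock: 15.25
eef_pos: [547.7, -245.6, 146.9]
tool_rot: [[-0.997, -0.076, 0.002], [-0.076, 0.997, -0.002], [-0.002, -0.002, -1.0]]
force: [-3.2, -1.3, 11.5]
finger_gap: 56.7
grasp_force: 105.7
```

```bash
python3 -c "
from h import *
s=env.state();print(s['q'],s['ft_torque'])"
```

```text
[ 0.81900653  0.91032116 -0.90057821  1.70285597  0.85300477  0.96670272
  1.23201949] [-0.30302708  0.41907592  0.11463722]
```

>>> shift_gripper(plan=[[[0,0,-2,0],[0,0,-5,0],[0,0,-8,0],[0,0,-11,0],[0,0,-14,0],[0,0,-17,0],[0,0,-17,0]]])

```text
clock: 15.83
eef_pos: [546.6, -245.1, 162.3]
tool_rot: [[-0.997, -0.076, -0.001], [-0.076, 0.997, -0.0], [0.001, -0.0, -1.0]]
force: [0.2, 0.2, -0.4]
finger_gap: 56.9
grasp_force: 105.9
```

The lift is free (−0.4 N, the cap's weight), so I'll raise it well clear and look.

>>> shift_gripper(plan=[[[0,0,-10,0],[0,0,-25,0],[0,0,-45,0],[0,0,-65,0],[0,0,-85,0],[0,0,-100,0],[0,0,-108,0],[0,0,-110,0],[0,0,-110,0],[0,0,-110,0]]])

```text
clock: 16.67
eef_pos: [546.4, -245.0, 271.7]
tool_rot: [[-0.997, -0.076, -0.001], [-0.076, 0.997, 0.0], [0.001, 0.0, -1.0]]
force: [-0.3, 0.8, -0.0]
finger_gap: 56.5
grasp_force: 105.9
```

```bash
python3 -c "
from h import *
a=grab('side','s8.png')['frame'][70:330,220:460,::-1];b=grab('wrist','w8.png')['frame'][:,:,::-1];grab('top','t8.png')
cv2.imwrite('pics/c8.png',np.hstack([cv2.resize(a,(369,400)),cv2.resize(b,(431,400))]))"
```

```text
(no output)
```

View pics/c8.png

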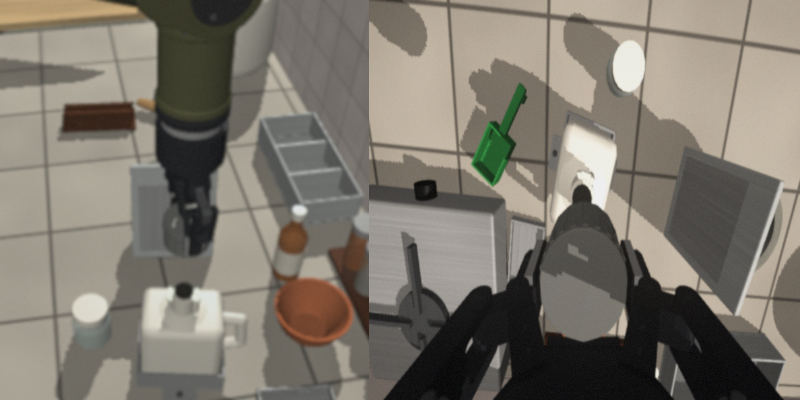

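The cap is in the gripper and lifted: the mouth with its plunger is visible below it, the guard leans on the mortar, and the bystanders are in place. I'll check numerically that the cap is upright.

```bash
python3 - <<'E'
from h import *
g=load('w8');f=g['frame'];G=cv2.GaussianBlur(f.max(2),(3,3),0)
print('col318',[(r,int(G[r,318])) for r in range(180,352,4)])
print('row260',[(c,int(G[260,c])) for c in range(240,400,5)])
print('row290',[(c,int(G[290,c])) for c in range(240,400,5)])
tz=271.7;C=np.array([546.4,-245.0]);X=np.array([-.997,-.076]);Y=np.array([-.076,.997])
for zt in (tz+27,tz+33,tz+38):
    P=lambda r,a,z:proj(g,[*(C+r*(np.cos(a)*X+np.sin(a)*Y)),z]).round(0)
    print(zt,'near',P(30,0,zt),'far',P(30,np.pi,zt),'sides',P(30,np.pi/2,zt),P(30,-np.pi/2,zt),'skirt bottom near',P(28,0,zt-38),'band',P(30,0,zt-14))
E
```

```text
col318 [(180, 229), (184, 135), (188, 47), (192, 46), (196, 44), (200, 50), (204, 61), (208, 60), (212, 60), (216, 60), (220, 61), (224, 72), (228, 84), (232, 84), (236, 84), (240, 84), (244, 83), (248, 82), (252, 82), (256, 119), (260, 94), (264, 81), (268, 81), (272, 80), (276, 80), (280, 92), (284, 124), (288, 122), (292, 123), (296, 122), (300, 122), (304, 122), (308, 124), (312, 123), (316, 122), (320, 122), (324, 122), (328, 121), (332, 122), (336, 122), (340, 110), (344, 21), (348, 20)]
row260 [(240, 79), (245, 80), (250, 44), (255, 36), (260, 80), (265, 82), (270, 82), (275, 81), (280, 82), (285, 81), (290, 81), (295, 81), (300, 81), (305, 82), (310, 82), (315, 85), (320, 103), (325, 93), (330, 82), (335, 80), (340, 82), (345, 82), (350, 81), (355, 82), (360, 82), (365, 82), (370, 83), (375, 80), (380, 56), (385, 32), (390, 81), (395, 82)]
row290 [(240, 27), (245, 40), (250, 28), (255, 103), (260, 120), (265, 122), (270, 123), (275, 122), (280, 122), (285, 125), (290, 124), (295, 124), (300, 122), (305, 123), (310, 122), (315, 124), (320, 122), (325, 122), (330, 125), (335, 124), (340, 123), (345, 116), (350, 92), (355, 81), (360, 80), (365, 80), (370, 80), (375, 80), (380, 79), (385, 23), (390, 28), (395, 22)]
298.7 near [318. 217.] far [318. 333.] sides [384. 279.] [252. 279.] skirt bottom near [318. 196.] band [318. 207.]
304.7 near [318. 222.] far [318. 342.] sides [387. 286.] [249. 287.] skirt bottom near [318. 199.] band [318. 211.]
309.7 near [318. 227.] far [318. 351.] sides [389. 293.] [246. 293.] skirt bottom near [318. 202.] band [318. 215.]
```

```bash
python3 - <<'E'
from h import *
g=load('w8')
for p in ((615,182),(551,313)): print('top',onz(g,*p,177).round())
for p in ((466,148),(440,225)): print('bottom',onz(g,*p,1).round())
s=env.state();print(s['clock'],s['eef_pos'],s['grasp_force'])
print(env.finish_job())
E
```

```text
top [512.   7. 177.]
top [645.  -8. 177.]
bottom [509. -37.   1.]
bottom [627. -52.   1.]
16.8167 [ 546.39177793 -244.96675297  271.29085372] 105.92754006385803
the job is handed in; nothing more can be done
None
```

I handed the job in at about 17 s: the guard leans on the mortar's rim facing the jug, and the opened cap is held upright in the gripper, its underside about 95 mm above the jug's mouth; no verdict came back, and I saw nothing else disturbed.

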